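# Bring a stamp to a metal tag

### The job

On the stamping jig, slide the carriage, which has an upright grip, until the middle of the brass tag is level along the track with the steel index pin standing beside it. Then take the flat rectangular-shanked stamp out of the wooden stamp block, carry it over the top of the pliers rack, and finish while holding it still and upright about 7 mm above the middle of the tag, its long side parallel to the tag's long side, ready for the hammer. The stamp must never touch the tag or the jig, and the carriage stays where you set it; leave the other punches and the things lying about alone and do not strike the rack.

Things in the scene. Friction and masses are not known exactly. Their poses are not given: they have to be found in the camera images.
- jig: stamping jig fixed to the table: dark steel track 70 x 260 mm, running along its own y, rails up to 23 mm above the table. Origin: centre of its underside, at table height. Its yaw varies; the carriage and the tag turn with it.
- carriage (a joint): how far the carriage has slid along the track, m: 0 to 0.13, growing towards the jig's +y. Slides with about 2 N of friction and stays where it is left. The tag's centre lies at jig y = -0.09 + this value, jig x = 0.
- tag (a point): centre of the top face of the brass tag, 26 mm (jig x) by 46 mm (jig y, its long side), let into a steel bench block 50 x 56 mm on the carriage; 43 mm above the table. Axes as the jig's.
- grip (a point): top centre of the carriage's upright black grip, 16 mm (jig x) by 24 mm (jig y), 88 mm above the table; it rises from the carriage plate, 33 mm above the table, and stands 64 mm from the tag's centre towards the jig's +y. Pinch it from above across its 16 mm sides.
- index: steel index pin, 8 mm diameter, 50 mm tall, on a small dark foot, fixed to the table beside the jig's track on its +x side (52 mm from the track's middle), same yaw as the jig. Origin at the pin's foot, on its axis. The tag is at the index when its centre has the same position along the track (jig y) as the pin.
- block: dark wooden stamp block fixed to the table, 60 x 190 x 40 mm high, long along its own y, with three sockets 17 x 25 mm and 30 mm deep in a row 60 mm apart. Origin: centre of its underside.
- stamp: the stamp: plain steel bar with flat rectangular shank, 12 mm (own x) by 20 mm (own y, long side), 95 mm long, about 0.17 kg. Origin: centre of its foot face (the stamping end, pointing down); own z runs up the shank. It stands loose in one of the block's three sockets (which one varies), its foot 10 mm above the table, so it rises 65 mm out of the block; its long side runs along the block's length.
- dapping_punch: bystander: round steel punch with a ball of 22 mm on top, 91 mm long, standing in another socket. Origin: centre of its foot.
- cone_punch: bystander: round steel punch with a collar and pointed top, 82 mm long, standing in another socket. Origin: centre of its foot.
- rack: wooden pliers rack fixed to the table between the stamp block and the jig: 260 mm long (own x) by 56 mm (own y), wooden ends 100 mm high, three pliers astride a bar with their jaws up to 115 mm above the table. Origin: centre of its underside.
- jar: bystander: glass jar, 48 mm diameter, 62 mm high, loose on the table. Origin: centre of its underside.
- bangle: bystander: copper bangle lying flat, 68 mm diameter, 12 mm high. Origin: centre of its underside.
- dish: bystander: white ceramic dish, 90 mm diameter, 28 mm high. Origin: centre of its underside.
- mallet: bystander: wooden mallet, 240 mm long, lying on the table beyond the jig. Origin: on its underside, between head and handle end.
- tin: bystander: round aluminium tin, 52 mm diameter, 30 mm high. Origin: centre of its underside.
Things that resemble listed ones, but are neither listed nor needed, are in the scene too. What is shaped like the stamp but orange is not meant.

How it is judged:
On the way, in this order (a step that is already met when the one before it is completed fails the run):
1. the carriage is at rest with the tag's centre within 5 mm of the index pin along the track (y of tag in the frame of index between -0.005 and 0.005 m and velocity of joint carriage between -0.01 and 0.01 m/s), for 0.3 s.
2. the stamp, out of its socket and held by the fingers, is over the pliers rack, higher than its jaws (height (world z) of stamp above 0.115 m and y of stamp in the frame of rack between -0.05 and 0.05 m and x of stamp in the frame of rack between -0.15 and 0.15 m and contact force between the fingers and stamp above 0.5 N), for 0.02 s.
At the end, for the whole second after the job is handed in: The fingers hold the stamp still, upright within 0.1 rad, its foot 2 to 14 mm above the tag and within 6 mm of the tag's centre sideways, its long side parallel to the tag's within 0.15 rad, touching nothing of the jig; the tag's centre is still within 5 mm of the index pin along the track (all of step 1 and horizontal distance between stamp and tag below 0.006 m and z of stamp in the frame of tag between 0.002 and 0.014 m and angle between stamp's own z axis and vertical below 0.1 rad and angle between the y axis of stamp and the y axis of tag, either way round below 0.15 rad and contact force between the fingers and stamp above 1 N and contact force between stamp and jig below 0.1 N and linear speed of stamp below 0.02 m/s); the arm keeps its last pose, push and grip.
It fails at once if the stamp touches the tag or the jig (contact force between stamp and jig above 0.5 N).
It fails at once if the pliers rack is struck by the arm or the stamp (contact force between any of stamp, the arm, the fingers and rack above 3 N).
It fails at once if one of the other punches is moved more than 12 mm, or the jar, bangle, dish or tin more than 20 mm, or the mallet more than 30 mm (distance of any of dapping_punch, cone_punch from where it was at the start of the episode above 0.012 m or distance of any of jar, bangle, dish, tin from where it was at the start of the episode above 0.02 m or distance of mallet from where it was at the start of the episode above 0.03 m).
It also fails if it takes over 69 s, if anything falls off the work surface, if the arm or the gripper's body presses on something with over 40 N, if the wrist force passes 120 N, or if a joint passes its speed limit or range.

### The arm

A 6-joint arm with a two-finger parallel gripper is mounted at the origin on the work surface. World frame = base frame: x ahead of the robot, y to its left, z up, the work surface at z = 0. Lengths are in m, angles in rad, forces in N, time in s.
With the tool pointing down it reaches from about 0.275 to 0.825 m from the base axis. Payload 5.2 kg.
Tool frame: the origin (TCP) lies at the centre of the arm's flange, where the gripper is bolted on; the fingertips stand 186 mm ahead of it and the grasp point (between the pads) lies 167 mm ahead of it (ctrl.grip_depth is the distance from the TCP to the grasp point, in m); z points along the fingers, y is the line along which they close (so a half turn about z gives the same grasp; the last joint's range is limited). The gripper opens to 93 mm and grips with 3 to 60 N. Pads are 15 mm wide; open, the fingers measure 128 mm over their backs; the gripper's body (75 mm by 188 mm) begins 65 mm behind the grasp point.
Start: joints at [-1.492, 0.259, 1.535, -0, 1.348, -0.203], TCP at [0.153, -0.528, 0.405] pointing down, gripper open.
Joint ranges: [-3.14, 3.14], [-0.91, 2.08], [0.19, 2.58], [-1.22, 4.36], [0.22, 2.71], [-3.12, 3.12]. Speed limits (rad/s): [2.57, 2.57, 3.14, 3.14, 3.14, 3.14].

### API

Orientations are given as a unit quaternion [x, y, z, w].
In Python, from bench import ctrl, optics, sign_off gives the robot as it stands.
- The arm moves only by the tool move_arm, never from a script. Its argument "targets" is a list of rows, each a list of 6 numbers: the shift along the tool's x, y, z in cm, then the turn, a rotation vector about the tool's x, y, z in degrees. A call has exactly 10 rows; each row shifts and turns the commanded pose from where the row before left it, along the tool's axes as they then stand; what a row does not reach is not made up. A row lasts 1/12 s, in which the tool goes at most 41.7 mm and 7.16 degrees, less where a joint would pass 70% of its speed; a pose out of reach is approached as far as the arm can. A call is refused whole if a number of a shift passes 4.17 or a number of a turn 7.16, either way. A call with a gripper value outside its range is refused whole. "gripper" is the gripper command: -1 is shut, 1 is fully open, values between are in proportion, set as the call begins (left out, the last holds). The fingers move at their own pace and stop on an object; the grip force is fixed at half the most. Time passes only in rows, so rows that do not move let the fingers close, or fill a call up. It gives the time, the measured TCP pose, the force, the opening and the grip force at its end, in the units of the state.
- ctrl.sense(): the state, without advancing time (a new reading comes with each control period).
- optics.snapshot(name): name is "scene" or "top"; returns a dict with "color" (400x640x3 uint8, blue, green, red), "range_z" (400x640 float32, m along the optical axis (not along the pixel's ray), 0 where there is no reading), "fx", "fy", "cx", "cy" (pixels), "dist_coeffs" ([k1, k2, p1, p2, k3] as OpenCV has them; the pictures are not rectified), "cam_to_world" (4x4, takes a point from camera to world coordinates). Camera axes: x right, y up, looking along -z (the intrinsics and any distortion apply to the point x, -y, -z); pixel columns grow to the right and rows downward; lengths in m; the calibration is good to about 2 mm. A picture is of the moment at which its call begins.
- sign_off(): hands the job in; it is judged then, once.
The state is a dict: "time": time; "qpos": joint angles; "qd": joint speeds; "joint_efforts": joint torques, N m; "ee_pos": TCP position; "tool_rot": TCP orientation; "ft_force": force on the tool from outside, world axes, zero at the start; "ft_torque": the same for the moment, N m; "opening": finger opening in m; "gripper_force": force on a finger pad.
Only numpy, scipy, OpenCV 4.12 (cv2) and the standard library are available. Lean on these libraries where they do the work, as an engineer would, in place of code of your own. Each camera call takes 0.05 s, during which the arm holds its last target. There are 200 camera calls.

## Working session

There is one attempt and no reset: what is moved stays moved. The work goes in short steps, Python scripts to look and compute and a tool call to move; the robot and the scene stay as the last step left them, time stands still between calls to the robot, and variables do not carry over. Pictures are saved under pics/ and viewed, at most 10 in all, crops included, and the job is handed in when it is done.

Besides the shell and the picture viewer there is one more tool, called after "Emit:" as name(argument=value, ...), one argument or row to a line, values as JSON. move_arm: Moves the arm, as the interface text tells. Its arguments: {"type":"object","properties":{"targets":{"type":"array","items":{"type":"array","items":{"type":"number"}}},"gripper":{"type":"number"}},"required":["targets"]}

```bash
mkdir -p pics; cat > h.py <<'E'
import numpy as np, cv2
from bench import ctrl, optics, sign_off
def snap(n):
    s=optics.snapshot(n); 
    return s
def K(s): return np.array([[s['fx'],0,s['cx']],[0,s['fy'],s['cy']],[0,0,1.]]), np.array(s['dist_coeffs'],float)
def ray(s,px):
    k,d=K(s); u=cv2.undistortPoints(np.array(px,float).reshape(-1,1,2),k,d).reshape(-1,2)
    T=np.array(s['cam_to_world']); r=np.c_[u[:,0],-u[:,1],-np.ones(len(u))]
    return T[:3,3], r@T[:3,:3].T
def onz(s,px,z):
    o,r=ray(s,px); t=(z-o[2])/r[:,2]; return o+t[:,None]*r
def cloud(s):
    h,w=s['range_z'].shape; uu,vv=np.meshgrid(np.arange(w),np.arange(h))
    o,r=ray(s,np.c_[uu.ravel(),vv.ravel()]); P=o+r*s['range_z'].reshape(-1,1)
    P[s['range_z'].ravel()<=0]=np.nan
    return P.reshape(h,w,3)
E
python3 - <<'E'
from h import *
import pickle
for n in ('scene','top'):
    s=snap(n); cv2.imwrite(f'pics/{n}0.png',s['color']); pickle.dump(s,open(n+'0.pkl','wb'))
    print(n,np.round(s['cam_to_world'],3).tolist(),s['fx'],s['dist_coeffs'])
print(ctrl.sense(), ctrl.grip_depth)
E
```

```text
scene [[-0.024, -0.702, 0.712, 1.405], [1.0, -0.022, 0.012, -0.042], [0.007, 0.712, 0.702, 0.905], [0.0, 0.0, 0.0, 1.0]] 518.0451285169828 [-0.05575343  0.          0.          0.          0.        ]
top [[-0.029, 0.996, -0.088, 0.477], [-1.0, -0.029, 0.002, -0.05], [-0.0, 0.088, 0.996, 1.159], [0.0, 0.0, 0.0, 1.0]] 465.0370403695183 [-0.04919252  0.          0.          0.          0.        ]
{'time': 0.1, 'qpos': array([-1.49180862e+00,  2.59290231e-01,  1.53596866e+00, -5.00948160e-06,
        1.34801093e+00, -2.02788841e-01]), 'qd': array([ 0.00180679, -0.00301392, -0.0032622 ,  0.00078114, -0.00033023,
       -0.00030949]), 'joint_efforts': array([ 1.83716780e-03, -4.38207865e+01, -2.84644675e+01,  7.20868190e-02,
        3.62692249e-02, -5.16391162e-05]), 'ee_pos': array([ 0.15294672, -0.5281087 ,  0.40399176]), 'tool_rot': array([ 9.90091227e-01,  1.40423143e-01,  4.94381546e-05, -8.37131730e-04]), 'ft_force': array([-1.00197152, -1.13447164,  0.11209895]), 'ft_torque': array([ 0.01912905, -0.04942197,  0.04088765]), 'gripper_force': 0.0, 'opening': 0.09331764577196336} 0.1673
```

View pics/top0.png

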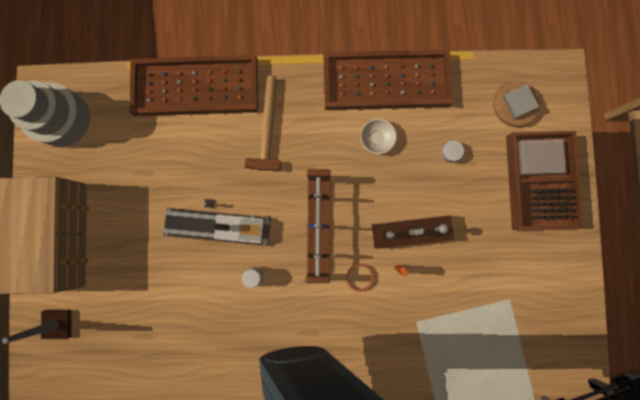

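View pics/scene0.png

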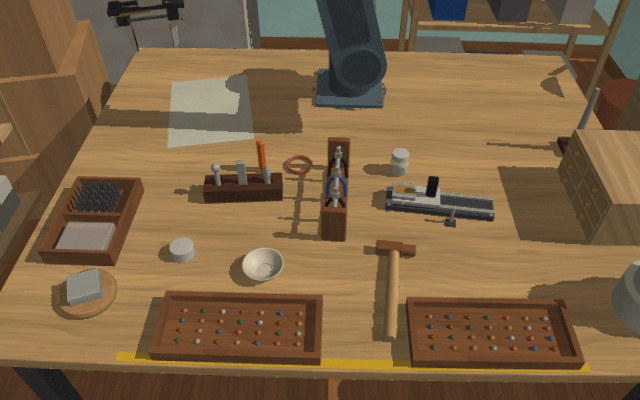

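The top view shows the jig at about (218,227), the index foot at (210,203), the rack at (318,226), the block at (413,232), the jar at (252,278), the bangle at (362,277) and the tin at (453,151). An orange piece lies at (402,270). The scene view shows the ball punch at (216,175), a flat grey bar at (242,172), a third punch at (266,175), the orange decoy at (262,155), the tag at (405,188) and the grip at (432,186).

Could be taken for the stamp: the grey bar (242,172), the round punches (216,175) and (266,175), or the orange bar (262,155). I choose the grey bar and will check it in a close crop.

```bash
python3 - <<'E'
from h import *
import pickle
S=pickle.load(open('scene0.pkl','rb'));T=pickle.load(open('top0.pkl','rb'))
z=lambda im,x0,y0,w,h,f:cv2.resize(im[y0:y0+h,x0:x0+w],None,fx=f,fy=f,interpolation=cv2.INTER_CUBIC)
a=z(S['color'],195,130,100,75,4);b=z(S['color'],380,160,100,75,4)
c=z(T['color'],365,200,100,75,4);d=z(T['color'],160,190,120,75,4)[:,:400] if 0 else z(T['color'],180,195,100,75,4)
cv2.imwrite('pics/crop0.png',np.vstack([np.hstack([a,b]),np.hstack([c,d])]))
P=cloud(T);Q=cloud(S)
for n,px in dict(grip=(258,225),tagt=(240,228),blk=(413,232),st=(418,232),rackend=(318,175),rack2=(318,278)).items(): print(n,np.round(P[px[1],px[0]],3))
for n,px in dict(grip=(432,186),tag=(405,188),st=(242,165),dap=(216,168),cone=(266,172),idx=(452,212),or_=(262,150)).items(): print(n,np.round(Q[px[1],px[0]],3))
E
```

```text
grip [0.51  0.108 0.04 ]
tagt [0.504 0.151 0.039]
blk [ 0.482 -0.255  0.087]
st [ 0.481 -0.263  0.106]
rackend [ 0.618 -0.041  0.103]
rack2 [ 0.385 -0.034  0.099]
grip [0.518 0.189 0.071]
tag [0.498 0.131 0.044]
st [ 0.491 -0.258  0.101]
dap [ 0.497 -0.32   0.095]
cone [ 0.487 -0.204  0.077]
idx [0.568 0.235 0.037]
or_ [ 0.404 -0.223  0.075]
```

View pics/crop0.png

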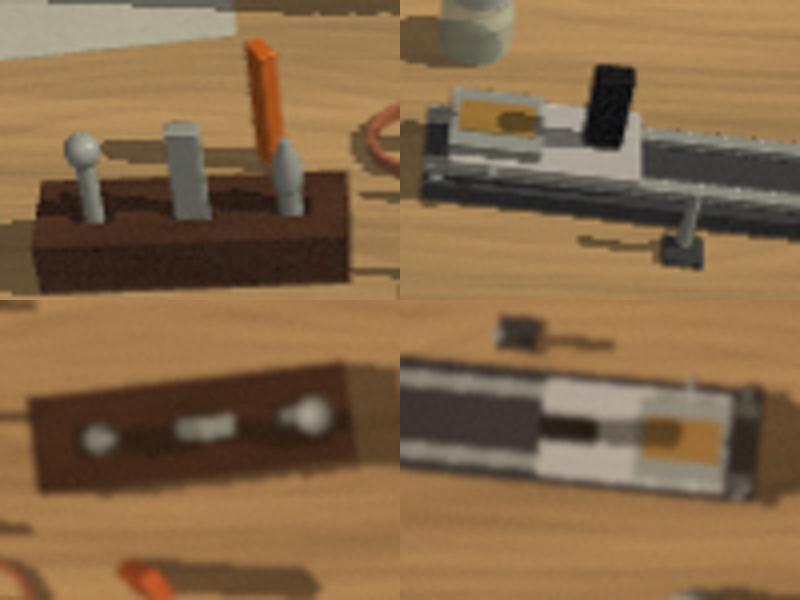

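The crop confirms the choice: the flat grey bar in the middle socket is the stamp. The ball punch and the pointed collar punch stand either side of it, and the orange bar stands free behind. The brass tag is at the jig's near end, top view about (251,230), with the black grip at (222,227) and the index foot at (210,203).

```bash
python3 - <<'E'
from h import *
import pickle
S=pickle.load(open('scene0.pkl','rb'));T=pickle.load(open('top0.pkl','rb'))
def rect(P,box,z0,z1,name):
    x0,x1,y0,y1=box; m=(P[...,0]>x0)&(P[...,0]<x1)&(P[...,1]>y0)&(P[...,1]<y1)&(P[...,2]>z0)&(P[...,2]<z1)
    p=P[m][:,:2]
    r=cv2.minAreaRect((p*1000).astype(np.float32)); print(name,m.sum(),np.round(r[0],1),np.round(r[1],1),round(r[2],1), 'ztop',np.round(np.percentile(P[m][:,2],[50,99]),3))
for n,P in (('top',cloud(T)),('scene',cloud(S))):
    rect(P,(.42,.6,.05,.36),.012,.03,n+' jig')
    rect(P,(.42,.56,-.4,-.13),.03,.046,n+' block')
    rect(P,(.35,.66,-.1,.02),.06,.13,n+' rack')
    rect(P,(.44,.54,-.29,-.23),.07,.12,n+' stamp')
    rect(P,(.44,.56,.1,.3),.055,.1,n+' grip')
    rect(P,(.54,.6,.17,.3),.025,.07,n+' pin')
for n,s in (('top',T),('scene',S)):
    hsv=cv2.cvtColor(s['color'],cv2.COLOR_BGR2HSV)
    m=np.zeros(hsv.shape[:2],np.uint8)
    b=(235,215,270,245) if n=='top' else (385,178,422,200)
    sub=hsv[b[1]:b[3],b[0]:b[2]]
    mm=(sub[...,1]>120)&(sub[...,0]>8)&(sub[...,0]<30)
    nn,l,st,c=cv2.connectedComponentsWithStats(mm.astype(np.uint8))
    k=1+np.argmax(st[1:,4]); ys,xs=np.where(l==k)
    W=onz(s,np.c_[xs+b[0],ys+b[1]],.043)[:,:2]
    r=cv2.minAreaRect((W*1000).astype(np.float32)); print(n,'tag',len(xs),r,W.mean(0))
    # black grip top
    g=cv2.cvtColor(s['color'],cv2.COLOR_BGR2GRAY)
print('pin top scene',onz(S,[(453.7,209.3)],.05),'foot',onz(S,[(450,222.5)],.004),'top view foot',onz(T,[(210,203)],.005),onz(T,[(206,203)],.05))
E
```

```text
top jig 1831 [519.5 212.5] [261.6  90.6] 83.1 ztop [0.017 0.03 ]
top block 1672 [ 482.4 -266. ] [ 60.2 189.1] 4.8 ztop [0.039 0.044]
top rack 1001 [503.  -37.7] [ 54.6 260.8] 88.3 ztop [0.086 0.115]
top stamp 61 [ 482.5 -264.4] [20.9 11.4] 88.4 ztop [0.105 0.108]
top grip 86 [506.1 189.6] [24.3 14.1] 89.0 ztop [0.086 0.091]
top pin 23 [547.9 260.2] [16.1 65.8] 23.9 ztop [0.038 0.053]
scene jig 1603 [524.6 213.9] [263.5  89.3] 81.6 ztop [0.018 0.029]
scene block 1367 [ 485. -264.] [ 68.  191.5] 4.9 ztop [0.04  0.044]
scene rack 1278 [505.5 -34.1] [ 55.9 265.6] 88.2 ztop [0.086 0.115]
scene stamp 126 [ 488.2 -263.2] [16.8 20.8] 2.0 ztop [0.092 0.107]
scene grip 155 [510.5 190.1] [24.2 19.8] 84.3 ztop [0.079 0.092]
scene pin 49 [557.  239.3] [109.5  30.8] 85.9 ztop [0.034 0.053]
top tag 182 ((499.0793762207031, 126.82231903076172), (44.03329086303711, 23.8190860748291), 83.66651916503906) [0.49906573 0.12654685]
scene tag 198 ((484.1451416015625, 127.68391418457031), (46.06649398803711, 93.1773910522461), 1.8571624755859375) [0.47056128 0.12649737]
pin top scene [[0.57180546 0.23627402 0.05      ]] foot [[0.57086766 0.23588327 0.004     ]] top view foot [[0.56871945 0.231801   0.005     ]] [[0.56543267 0.2304473  0.05      ]]
```

Emit:
move_arm(
  targets=[
    [0, 0, 0, 0, 0, -6.75],
    [0, 0, 0, 0, 0, -6.75],
    [0, 0, 0, 0, 0, -6.75],
    [0, 0, 0, 0, 0, -6.75],
    [0, 0, 0, 0, 0, -6.75],
    [0, 0, 0, 0, 0, -6.75],
    [0, 0, 0, 0, 0, -6.75],
    [0, 0, 0, 0, 0, -6.75],
    [0, 0, 0, 0, 0, -6.75],
    [0, 0, 0, 0, 0, -6.75],
  ],
  gripper=0.0,
)

```text
time: 0.93
ee_pos: [0.153, -0.5282, 0.4042]
tool_rot: [0.743, 0.669, 0.0, -0.0]
ft_force: [0.3, -0.1, 0.1]
opening: 0.0464
gripper_force: 0.0
```

Emit:
move_arm(
  targets=[
    [2.5, 0.9, 0, 0, 0, 0],
    [2.5, 0.9, 0, 0, 0, 0],
    [2.5, 0.9, 0, 0, 0, 0],
    [2.5, 0.9, 0, 0, 0, 0],
    [2.5, 0.9, 0, 0, 0, 0],
    [2.5, 0.9, 0, 0, 0, 0],
    [2.5, 0.9, 0, 0, 0, 0],
    [2.5, 0.9, 0, 0, 0, 0],
    [2.5, 0.9, 0, 0, 0, 0],
    [2.5, 0.9, 0, 0, 0, 0],
  ],
)

```text
time: 1.77
ee_pos: [0.2703, -0.2884, 0.4045]
tool_rot: [0.745, 0.667, 0.0, -0.0]
ft_force: [0.6, 0.4, -0.7]
opening: 0.0462
gripper_force: 0.0
```

Emit:
move_arm(
  targets=[
    [2.5, 0.9, 0, 0, 0, 0],
    [2.5, 0.9, 0, 0, 0, 0],
    [2.5, 0.9, 0, 0, 0, 0],
    [2.5, 0.9, 0, 0, 0, 0],
    [2.5, 0.9, 0, 0, 0, 0],
    [2.5, 0.9, 0, 0, 0, 0],
    [2.5, 0.9, 0, 0, 0, 0],
    [2.5, 0.9, 0, 0, 0, 0],
    [2.5, 0.9, 0, 0, 0, 0],
    [2.5, 0.9, 0, 0, 0, 0],
  ],
)

```text
time: 2.6
ee_pos: [0.3873, -0.0499, 0.4046]
tool_rot: [0.745, 0.667, -0.0, -0.0]
ft_force: [0.8, -0.4, -0.9]
opening: 0.0467
gripper_force: 0.0
```

Emit:
move_arm(
  targets=[
    [2.5, 0.9, 0, 0, 0, 0],
    [2.5, 0.9, 0, 0, 0, 0],
    [2.5, 0.9, 0, 0, 0, 0],
    [2.5, 0.9, 0, 0, 0, 0],
    [2.5, 0.9, 0, 0, 0, 0],
    [2.5, 0.9, 0, 0, 0, 0],
    [2.5, 0.9, 0, 0, 0, 0],
    [2.5, 0.9, 0, 0, 0, 0],
    [2.5, 0.9, 0, 0, 0, 0],
    [0, 0, 0, 0, 0, 0],
  ],
)

```text
time: 3.43
ee_pos: [0.4938, 0.1665, 0.4042]
tool_rot: [0.744, 0.668, 0.001, -0.001]
ft_force: [0.0, -0.2, 0.1]
opening: 0.0465
gripper_force: 0.0
```

```bash
cat >> h.py <<'E'
from scipy.spatial.transform import Rotation as R
def go(x,y,z,yang=None):
    "print tool-frame shift (cm) and z-turn (deg) to put the grasp point at x,y,z with tool y at world angle yang (deg), tool vertical"
    s=ctrl.sense(); r=R.from_quat(s['tool_rot']); g=s['ee_pos']+r.apply([0,0,ctrl.grip_depth])
    m=r.as_matrix(); a=np.degrees(np.arctan2(m[1,1],m[0,1]))
    print('t',round(s['time'],2),'grasp',np.round(g,4),'yang',round(a,2),'tilt z',np.round(m[:,2],3),'F',np.round(s['ft_force'],1),'open',round(s['opening'],4),'gf',round(s['gripper_force'],1),'q',np.round(s['qpos'],2))
    print('shift cm',np.round(r.inv().apply(np.array([x,y,z])-g)*100,2), 'turn z', None if yang is None else round(-(yang-a),2))
E
python3 - <<'E'
from h import *
go(.506,.190,.068,-6.4)
E
```

```text
t 3.43 grasp [0.4938 0.1668 0.2369] yang -6.21 tilt z [ 0.     0.002 -1.   ] F [ 0.  -0.2  0.1] open 0.0465 gf 0.0 q [0.11 0.21 1.6  0.   1.33 0.22]
shift cm [ 2.41  0.96 16.89] turn z 0.19
```

Emit:
move_arm(
  targets=[
    [1.2, 0.5, 0.5, 0, 0, 0.2],
    [1.2, 0.46, 1.4, 0, 0, 0],
    [0, 0, 2.0, 0, 0, 0],
    [0, 0, 2.0, 0, 0, 0],
    [0, 0, 2.0, 0, 0, 0],
    [0, 0, 2.0, 0, 0, 0],
    [0, 0, 2.0, 0, 0, 0],
    [0, 0, 2.0, 0, 0, 0],
    [0, 0, 1.5, 0, 0, 0],
    [0, 0, 1.5, 0, 0, 0],
  ],
)

```text
time: 4.27
ee_pos: [0.5044, 0.1856, 0.2342]
tool_rot: [0.747, 0.665, -0.001, -0.0]
ft_force: [0.5, 0.3, 0.9]
opening: 0.0466
gripper_force: 0.0
```

Emit:
move_arm(
  targets=[
    [0, 0, 0, 0, 0, 0],
    [0, 0, 0, 0, 0, 0],
    [0, 0, 0, 0, 0, 0],
    [0, 0, 0, 0, 0, 0],
    [0, 0, 0, 0, 0, 0],
    [0, 0, 0, 0, 0, 0],
    [0, 0, 0, 0, 0, 0],
    [0, 0, 0, 0, 0, 0],
    [0, 0, 0, 0, 0, 0],
    [0, 0, 0, 0, 0, 0],
  ],
  gripper=-1,
)

```text
time: 5.1
ee_pos: [0.5062, 0.186, 0.2369]
tool_rot: [0.747, 0.665, 0.002, 0.001]
ft_force: [5.5, -0.6, -1.0]
opening: 0.0158
gripper_force: 30.0
```

```bash
python3 - <<'E'
from h import *
import pickle
go(.506,.190,.068,-6.4)
S=snap('scene');T=snap('top')
pickle.dump((S,T),open('g.pkl','wb'))
z=lambda im,x0,y0,w,h,f:cv2.resize(im[y0:y0+h,x0:x0+w],None,fx=f,fy=f,interpolation=cv2.INTER_CUBIC)
T0=pickle.load(open('top0.pkl','rb'));S0=pickle.load(open('scene0.pkl','rb'))
cv2.imwrite('pics/pins.png',np.vstack([z(S['color'],380,150,100,80,5),np.hstack([z(T0['color'],195,190,25,25,10),z(S0['color'],440,203,25,25,10)])]))
E
```

```text
t 5.1 grasp [0.5069 0.1861 0.0696] yang -6.59 tilt z [ 0.004  0.    -1.   ] F [ 5.5 -0.6 -1. ] open 0.0158 gf 30.0 q [ 0.15  0.41  1.77 -0.    0.95  0.26]
shift cm [ 0.38 -0.14  0.16] turn z -0.19
```

View pics/pins.png

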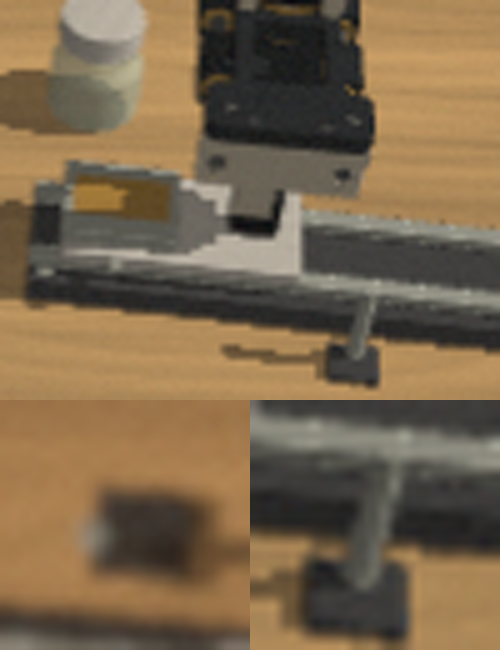

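The view shows the fingers closed on the grip (crop 255,200). The opening is 15.8 mm at 30 N. The index pin's top is at scene (454,208) and its foot at (451,221). I'll slide part of the way and use the arm's path to read the track's yaw.

Emit:
move_arm(
  targets=[
    [0.5, 0, 0, 0, 0, 0],
    [1, 0, 0, 0, 0, 0],
    [1, 0, 0, 0, 0, 0],
    [1, 0, 0, 0, 0, 0],
    [1, 0, 0, 0, 0, 0],
    [1, 0, 0, 0, 0, 0],
    [1, 0, 0, 0, 0, 0],
    [1, 0, 0, 0, 0, 0],
    [0.5, 0, 0, 0, 0, 0],
    [0, 0, 0, 0, 0, 0],
  ],
)

```text
time: 6.03
ee_pos: [0.5159, 0.2664, 0.237]
tool_rot: [0.746, 0.666, 0.003, 0.001]
ft_force: [7.4, 1.1, -3.0]
opening: 0.0157
gripper_force: 30.0
```

```bash
python3 - <<'E'
from h import *
import pickle
go(.506,.190,.068,-6.4)
S0=pickle.load(open('scene0.pkl','rb'));T0=pickle.load(open('top0.pkl','rb'))
# jig yaw from rails: edge of z>0.015 cloud with top view on +x and -x sides
P=cloud(T0); ys=np.arange(.11,.32,.006)
for side in (1,-1):
    pts=[]
    for y in ys:
        m=(abs(P[...,1]-y)<.003)&(P[...,2]>.014)&(P[...,2]<.03)&(P[...,0]>.45)&(P[...,0]<.562)
        if m.sum()>3: pts.append((y,(P[m][:,0]*side).max()*side))
    f=np.polyfit(*np.array(pts).T,1); print('rail slope yaw',-np.degrees(np.arctan(f[0])),np.polyval(f,[.1267,.2]))
# triangulate pin top
o1,r1=ray(S0,[(454,208)]);o2,r2=ray(T0,[(204,203)])
A=np.c_[r1[0],-r2[0]];t=np.linalg.lstsq(A,o2-o1,rcond=None)[0];print('pin top',o1+t[0]*r1[0],o2+t[1]*r2[0])
print(onz(S0,[(450.6,220.5)],.008),onz(S0,[(454,208)],.05),onz(T0,[(204,203)],.05))
E
```

```text
t 6.03 grasp [0.5169 0.2666 0.0697] yang -6.55 tilt z [ 0.006  0.001 -1.   ] F [ 7.4  1.1 -3. ] open 0.0157 gf 30.0 q [ 0.28  0.47  1.67 -0.    1.    0.4 ]
shift cm [-7.74 -0.21  0.15] turn z -0.15
rail slope yaw -6.583537339481685 [0.5328809  0.54134065]
rail slope yaw -6.614351479585158 [0.46522459 0.4737243 ]
pin top [0.56590539 0.23816596 0.04828   ] [0.56575437 0.23587355 0.04767746]
[[0.568086   0.23701152 0.008     ]] [[0.56759091 0.23760283 0.05      ]] [[0.56556972 0.23527525 0.05      ]]
```

Emit:
move_arm(
  targets=[
    [0.4, 0, 0, 0, 0, 0],
    [0.6, 0, 0, 0, 0, 0],
    [0.6, 0, 0, 0, 0, 0],
    [0.6, 0, 0, 0, 0, 0],
    [0.6, 0, 0, 0, 0, 0],
    [0.4, 0, 0, 0, 0, 0],
    [0.2, 0, 0, 0, 0, 0],
    [0, 0, 0, 0, 0, 0],
    [0, 0, 0, 0, 0, 0],
    [0, 0, 0, 0, 0, 0],
  ],
)

```text
time: 6.87
ee_pos: [0.5199, 0.2994, 0.237]
tool_rot: [0.747, 0.665, 0.003, 0.002]
ft_force: [8.8, -0.9, -3.1]
opening: 0.0161
gripper_force: 30.0
```

```bash
python3 - <<'E'
from h import *
import pickle
go(.506,.190,.068,-6.6)
S=snap('scene');T=snap('top')
z=lambda im,x0,y0,w,h,f:cv2.resize(im[y0:y0+h,x0:x0+w],None,fx=f,fy=f,interpolation=cv2.INTER_CUBIC)
cv2.imwrite('pics/slid.png',np.hstack([z(T['color'],170,185,80,60,5),z(S['color'],405,175,80,60,5)]))
E
```

```text
t 6.87 grasp [0.521  0.2996 0.0697] yang -6.59 tilt z [ 0.006  0.001 -1.   ] F [ 8.8 -0.9 -3.1] open 0.0161 gf 30.0 q [ 0.34  0.5   1.62 -0.    1.02  0.45]
shift cm [-11.06  -0.23   0.15] turn z 0.01
```

View pics/slid.png

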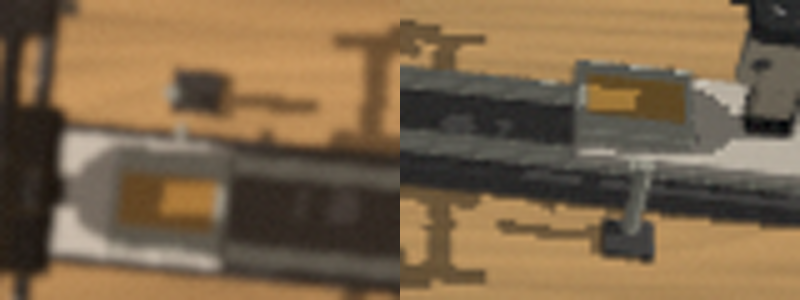

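After the slide the top crop shows the tag centred at about (169,203), which is top pixel (203.4,225.2). The pin tip is at (204,203). In the scene view the tag is at (452,194).

```bash
python3 - <<'E'
from h import *
T=snap('top');S=snap('scene')
u=np.array([.1149,.9934]);v=np.array([.9934,-.1149])
for n,s,b,pin in (('top',T,(188,212,220,240),(204,203)),('scene',S,(436,186,452+95-400+400,202),(454,208))):
    if n=='scene': b=(436,187,546-400+400-72,202)
    sub=cv2.cvtColor(s['color'],cv2.COLOR_BGR2HSV)[b[1]:b[3],b[0]:b[2]]
    mm=((sub[...,1]>130)&(sub[...,0]>8)&(sub[...,0]<30)).astype(np.uint8)
    nn,l,st,c=cv2.connectedComponentsWithStats(mm); k=1+np.argmax(st[1:,4]); ys,xs=np.where(l==k)
    W=onz(s,np.c_[xs+b[0],ys+b[1]],.043)[:,:2]; p=onz(s,[pin],.05)[0,:2]
    a,c=W@u,W@v; ca,cc=(a.max()+a.min())/2,(c.max()+c.min())/2
    print(n,len(xs),st[k],'ext',np.ptp(a),np.ptp(c),'ctr',ca*u+cc*v,'mean',W.mean(0),'pin-tag along',p@u-ca,p@u-a.mean(),'lat',p@v-cc)
E
```

```text
top 172 [  6   8  19  11 172] ext 0.04265070437927421 0.023456497656228925 ctr [0.5136441  0.24022262] mean [0.51337589 0.240138  ] pin-tag along 0.0010651021402717231 0.0011664152923899773 lat 0.052173359912505546
scene 136 [  7   3  19   9 136] ext 0.04346738793083371 0.025058174985133574 ctr [0.51464374 0.24218248] mean [0.51466522 0.24155202] pin-tag along 0.0015478644292512556 0.0021580358946083344 lat 0.0531459542228343
```

Emit:
move_arm(
  targets=[
    [0.15, 0, 0, 0, 0, 0],
    [0, 0, 0, 0, 0, 0],
    [0, 0, 0, 0, 0, 0],
    [0, 0, 0, 0, 0, 0],
    [0, 0, 0, 0, 0, 0],
    [0, 0, 0, 0, 0, 0],
    [0, 0, 0, 0, 0, 0],
    [0, 0, 0, 0, 0, 0],
    [0, 0, 0, 0, 0, 0],
    [0, 0, 0, 0, 0, 0],
  ],
)

```text
time: 7.9
ee_pos: [0.5201, 0.3005, 0.2369]
tool_rot: [0.747, 0.665, 0.002, 0.002]
ft_force: [8.3, -1.6, -3.0]
opening: 0.0165
gripper_force: 30.0
```

Emit:
move_arm(
  targets=[
    [0, 0, 0, 0, 0, 0],
    [0, 0, 0, 0, 0, 0],
    [0, 0, 0, 0, 0, 0],
    [0, 0, 0, 0, 0, 0],
    [0, 0, 0, 0, 0, 0],
    [0, 0, -1.0, 0, 0, 0],
    [0, 0, -2.0, 0, 0, 0],
    [0, 0, -3.0, 0, 0, 0],
    [0, 0, -4.0, 0, 0, 0],
    [0, 0, -4.0, 0, 0, 0],
  ],
  gripper=0,
)

```text
time: 8.73
ee_pos: [0.5174, 0.3008, 0.3772]
tool_rot: [0.746, 0.666, -0.001, -0.0]
ft_force: [1.9, 0.3, 0.6]
opening: 0.0464
gripper_force: 0.0
```

```bash
python3 - <<'E'
from h import *
go(.4825,-.265,.25,4.8)
E
```

```text
t 8.73 grasp [0.5171 0.3007 0.2099] yang -6.54 tilt z [-0.002 -0.001 -1.   ] F [1.9 0.3 0.6] open 0.0464 gf 0.0 q [0.34 0.36 1.45 0.   1.32 0.45]
shift cm [-56.6    3.    -3.97] turn z -11.34
```

Emit:
move_arm(
  targets=[
    [-1.4, 0.15, -0.4, 0, 0, 0],
    [-2.8, 0.15, -0.4, 0, 0, 0],
    [-2.8, 0.15, -0.4, 0, 0, 0],
    [-2.8, 0.15, -0.4, 0, 0, 0],
    [-2.8, 0.15, -0.4, 0, 0, 0],
    [-2.8, 0.15, -0.4, 0, 0, 0],
    [-2.8, 0.15, -0.4, 0, 0, 0],
    [-2.8, 0.15, -0.4, 0, 0, 0],
    [-2.8, 0.15, -0.4, 0, 0, 0],
    [-2.8, 0.15, -0.4, 0, 0, 0],
  ],
)

```text
time: 9.57
ee_pos: [0.502, 0.0336, 0.4167]
tool_rot: [0.746, 0.666, 0.0, 0.0]
ft_force: [1.0, 0.8, -0.4]
opening: 0.0463
gripper_force: 0.0
```

Emit:
move_arm(
  targets=[
    [-2.8, 0.15, 0, 0, 0, 0],
    [-2.8, 0.15, 0, 0, 0, 0],
    [-2.8, 0.15, 0, 0, 0, 0],
    [-2.8, 0.15, 0, 0, 0, 0],
    [-2.8, 0.15, 0, 0, 0, 0],
    [-2.8, 0.15, 0, 0, 0, 0],
    [-2.8, 0.15, 0, 0, 0, 0],
    [-2.8, 0.15, 0, 0, 0, 0],
    [-2.8, 0.15, 0, 0, 0, 0],
    [-2.8, 0.15, 0, 0, 0, 0],
  ],
)

```text
time: 10.4
ee_pos: [0.485, -0.2462, 0.4165]
tool_rot: [0.746, 0.666, 0.0, 0.0]
ft_force: [0.2, 0.5, -0.4]
opening: 0.0468
gripper_force: 0.0
```

Emit:
move_arm(
  targets=[
    [-2.0, 0, 0, 0, 0, 0],
    [0, 0, 0, 0, 0, -3.8],
    [0, 0, 0, 0, 0, -3.8],
    [0, 0, 0, 0, 0, -3.7],
    [0, 0, 0, 0, 0, 0],
    [0, 0, 0, 0, 0, 0],
    [0, 0, 0, 0, 0, 0],
    [0, 0, 0, 0, 0, 0],
    [0, 0, 0, 0, 0, 0],
    [0, 0, 0, 0, 0, 0],
  ],
)

```text
time: 11.23
ee_pos: [0.4833, -0.2647, 0.4158]
tool_rot: [0.677, 0.736, 0.0, 0.0]
ft_force: [-0.0, -0.6, -0.6]
opening: 0.0462
gripper_force: 0.0
```

```bash
python3 - <<'E'
from h import *
import pickle
go(.4825,-.265,.086,4.8)
S=pickle.load(open('scene0.pkl','rb'));T=pickle.load(open('top0.pkl','rb'))
# stamp top face from top view: bright grey blob, and block centre
for n,s,b in (('top',T,(405,222,430,242)),):
    c=s['color'][b[1]:b[3],b[0]:b[2]].astype(int); g=c.mean(2); 
    m=((g>105)&(c.max(2)-c.min(2)<45)).astype(np.uint8); ys,xs=np.where(m)
    W=onz(s,np.c_[xs+b[0],ys+b[1]],.105)[:,:2]
    print(n,len(xs),W.mean(0),cv2.minAreaRect((W*1000).astype(np.float32)))
P=cloud(S);m=(P[...,2]>.102)&(abs(P[...,0]-.485)<.03)&(abs(P[...,1]+.264)<.025);print('scene top pts',m.sum(),P[m].mean(0),P[m].min(0),P[m].max(0))
now=optics.snapshot('top');print()
P=cloud(now)
m=(P[...,2]>.055)&(P[...,2]<.1)&(P[...,0]>.44)&(P[...,0]<.57)&(P[...,1]>.27)&(P[...,1]<.34);print('grip now',P[m].mean(0) if m.sum() else None)
s=now;b=(188,212,220,240);u=np.array([.1149,.9934]);v=np.array([.9934,-.1149])
sub=cv2.cvtColor(s['color'],cv2.COLOR_BGR2HSV)[b[1]:b[3],b[0]:b[2]]
mm=((sub[...,1]>130)&(sub[...,0]>8)&(sub[...,0]<30)).astype(np.uint8)
nn,l,st,c=cv2.connectedComponentsWithStats(mm); k=1+np.argmax(st[1:,4]); ys,xs=np.where(l==k)
W=onz(s,np.c_[xs+b[0],ys+b[1]],.043)[:,:2];a,c=W@u,W@v
print('tag',len(xs),((a.max()+a.min())/2)*u+((c.max()+c.min())/2)*v,W.mean(0),'along err',onz(s,[(204,203)],.05)[0,:2]@u-a.mean())
E
```

```text
t 11.23 grasp [ 0.4833 -0.2647  0.2485] yang 4.73 tilt z [ 0. -0. -1.] F [-0.  -0.6 -0.6] open 0.0462 gf 0.0 q [-0.7   0.25  1.51  0.    1.37 -0.79]
shift cm [-0.02 -0.08 16.25] turn z -0.07
top 37 [ 0.4833967  -0.26305205] ((482.8324890136719, -261.7450256347656), (8.528658866882324, 23.249267578125), 7.651306629180908)
scene top pts 35 [ 0.4859453  -0.26321597  0.10476362] [ 0.47996706 -0.2738384   0.10206821] [ 0.49393687 -0.25333498  0.10769543]

grip now [0.51988958 0.30137073 0.0812781 ]
tag 167 [0.51319933 0.24124645] [0.51321994 0.24104619] along err 0.00028214229606970953
```

Emit:
move_arm(
  targets=[
    [0.05, 0, 1.0, 0, 0, 0],
    [0, 0, 2.0, 0, 0, 0],
    [0, 0, 2.0, 0, 0, 0],
    [0, 0, 2.0, 0, 0, 0],
    [0, 0, 2.0, 0, 0, 0],
    [0, 0, 2.0, 0, 0, 0],
    [0, 0, 2.0, 0, 0, 0],
    [0, 0, 1.5, 0, 0, 0],
    [0, 0, 1.5, 0, 0, 0],
    [0, 0, 0.5, 0, 0, 0],
  ],
)

```text
time: 12.12
ee_pos: [0.4823, -0.2636, 0.2478]
tool_rot: [0.677, 0.736, -0.0, -0.002]
ft_force: [0.2, 0.1, 0.3]
opening: 0.0466
gripper_force: 0.0
```

Emit:
move_arm(
  targets=[
    [0, 0, 0, 0, 0, 0],
    [0, 0, 0, 0, 0, 0],
    [0, 0, 0, 0, 0, 0],
    [0, 0, 0, 0, 0, 0],
    [0, 0, 0, 0, 0, 0],
    [0, 0, 0, 0, 0, 0],
    [0, 0, 0, 0, 0, 0],
    [0, 0, 0, 0, 0, 0],
    [0, 0, 0, 0, 0, 0],
    [0, 0, 0, 0, 0, 0],
  ],
  gripper=-1,
)

```text
time: 12.95
ee_pos: [0.4834, -0.2645, 0.2515]
tool_rot: [0.677, 0.736, 0.0, 0.001]
ft_force: [-0.4, 0.3, 6.2]
opening: 0.0122
gripper_force: 30.0
```

```bash
python3 - <<'E'
from h import *
go(.4835,-.264,.25,4.8)
s=snap('scene');cv2.imwrite('pics/grasp.png',cv2.resize(s['color'][110:215,180:320],None,fx=4,fy=4,interpolation=cv2.INTER_CUBIC))
E
```

```text
t 12.95 grasp [ 0.4836 -0.2646  0.0842] yang 4.75 tilt z [ 0.001 -0.001 -1.   ] F [-0.4  0.3  6.2] open 0.0122 gf 30.0 q [-0.7   0.41  1.73  0.    1.   -0.79]
shift cm [ 5.000e-02  1.000e-02 -1.658e+01] turn z -0.05
```

View pics/grasp.png

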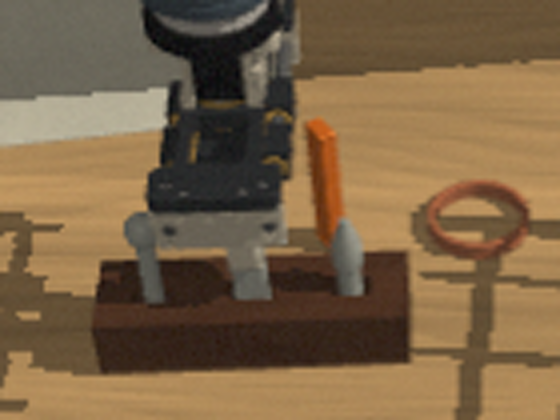

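The stamp sits between the fingers (crop 250,270), with an opening of 12.2 mm at 30 N. The ball punch and cone punch are undisturbed. Lifting.

Emit:
move_arm(
  targets=[
    [0, 0, -0.5, 0, 0, 0],
    [0, 0, -1.0, 0, 0, 0],
    [0, 0, -1.5, 0, 0, 0],
    [0, 0, -2.0, 0, 0, 0],
    [0, 0, -2.0, 0, 0, 0],
    [0, 0, -2.0, 0, 0, 0],
    [0, 0, -2.0, 0, 0, 0],
    [0, 0, -2.0, 0, 0, 0],
    [0, 0, -2.0, 0, 0, 0],
    [0, 0, -1.0, 0, 0, 0],
  ],
)

```text
time: 13.83
ee_pos: [0.4833, -0.2644, 0.4138]
tool_rot: [0.677, 0.736, 0.0, 0.002]
ft_force: [0.7, -0.2, -1.7]
opening: 0.0119
gripper_force: 30.0
```

```bash
python3 - <<'E'
from h import *
go(.5133,.2412,.25,-6.6)
s=snap('scene');cv2.imwrite('pics/lift.png',cv2.resize(s['color'][60:200,170:330],None,fx=4,fy=4,interpolation=cv2.INTER_CUBIC))
E
```

```text
t 13.83 grasp [ 0.4837 -0.2648  0.2465] yang 4.75 tilt z [ 0.003 -0.002 -1.   ] F [ 0.7 -0.2 -1.7] open 0.0119 gf 30.0 q [-0.7   0.25  1.52 -0.    1.37 -0.79]
shift cm [50.18  7.14 -0.46] turn z 11.35
```

View pics/lift.png

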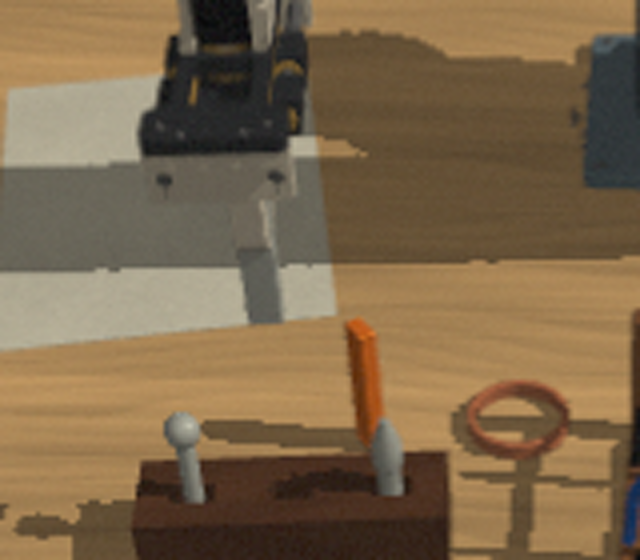

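The stamp hangs clear of the block, and the socket at crop (310,485) is empty. Both punches still stand. Carrying it over the rack.

Emit:
move_arm(
  targets=[
    [1.0, 0.15, 0, 0, 0, 0],
    [2.0, 0.3, 0, 0, 0, 0],
    [2.5, 0.36, 0, 0, 0, 0],
    [2.5, 0.36, 0, 0, 0, 0],
    [2.5, 0.36, 0, 0, 0, 0],
    [2.5, 0.36, 0, 0, 0, 0],
    [2.5, 0.36, 0, 0, 0, 0],
    [2.5, 0.36, 0, 0, 0, 0],
    [2.5, 0.36, 0, 0, 0, 0],
    [2.5, 0.36, 0, 0, 0, 0],
  ],
)

```text
time: 14.72
ee_pos: [0.4965, -0.0304, 0.4089]
tool_rot: [0.677, 0.736, -0.001, -0.002]
ft_force: [0.7, -0.5, -1.4]
opening: 0.0122
gripper_force: 30.0
```

Emit:
move_arm(
  targets=[
    [2.5, 0.36, 0, 0, 0, 0],
    [2.5, 0.36, 0, 0, 0, 0],
    [2.5, 0.36, 0, 0, 0, 0],
    [2.5, 0.36, 0, 0, 0, 0],
    [2.5, 0.36, 0, 0, 0, 0],
    [2.5, 0.36, 0, 0, 0, 0],
    [2.5, 0.36, 0, 0, 0, 0],
    [2.5, 0.36, 0, 0, 0, 0],
    [2.5, 0.36, 0, 0, 0, 0],
    [2.5, 0.36, 0, 0, 0, 0],
  ],
)

```text
time: 15.55
ee_pos: [0.5115, 0.2215, 0.4088]
tool_rot: [0.677, 0.736, -0.001, -0.001]
ft_force: [0.4, -0.6, -1.3]
opening: 0.012
gripper_force: 30.0
```

Emit:
move_arm(
  targets=[
    [1.5, 0.2, 0, 0, 0, 0],
    [0.5, 0, 0, 0, 0, 2.4],
    [0, 0, 0, 0, 0, 3.0],
    [0, 0, 0, 0, 0, 3.0],
    [0, 0, 0, 0, 0, 3.0],
    [0, 0, 0, 0, 0, 0],
    [0, 0, 0, 0, 0, 0],
    [0, 0, 0, 0, 0, 0],
    [0, 0, 0, 0, 0, 0],
    [0, 0, 0, 0, 0, 0],
  ],
)

```text
time: 16.38
ee_pos: [0.5128, 0.2398, 0.4105]
tool_rot: [0.747, 0.665, -0.0, -0.0]
ft_force: [-0.3, -0.8, -2.1]
opening: 0.0119
gripper_force: 30.0
```

```bash
python3 - <<'E'
from h import *
go(.5133,.2412,.16,-6.6)
E
```

```text
t 16.38 grasp [0.5127 0.2398 0.2432] yang -6.62 tilt z [-0. -0. -1.] F [-0.3 -0.8 -2.1] open 0.0119 gf 30.0 q [0.24 0.28 1.49 0.   1.37 0.36]
shift cm [0.15 0.05 8.32] turn z -0.02
```

Emit:
move_arm(
  targets=[
    [0.15, 0.05, 0.5, 0, 0, 0],
    [0, 0, 1, 0, 0, 0],
    [0, 0, 1, 0, 0, 0],
    [0, 0, 1, 0, 0, 0],
    [0, 0, 1, 0, 0, 0],
    [0, 0, 1, 0, 0, 0],
    [0, 0, 1, 0, 0, 0],
    [0, 0, 1, 0, 0, 0],
    [0, 0, 0.8, 0, 0, 0],
    [0, 0, 0, 0, 0, 0],
  ],
)

```text
time: 17.22
ee_pos: [0.513, 0.2411, 0.3255]
tool_rot: [0.747, 0.665, -0.002, -0.001]
ft_force: [0.4, -0.0, -1.7]
opening: 0.0121
gripper_force: 30.0
```

```bash
python3 - <<'E'
from h import *
go(.5133,.2412,.1242,-6.6)
s=snap('scene');cv2.imwrite('pics/above.png',cv2.resize(s['color'][130:230,400:500],None,fx=6,fy=6,interpolation=cv2.INTER_CUBIC))
P=cloud(s)
m=(P[...,2]>.078)&(P[...,2]<.135)&(abs(P[...,0]-.515)<.03)&(abs(P[...,1]-.241)<.04)
p=P[m]
for z in np.arange(.08,.13,.006):
    q=p[abs(p[:,2]-z)<.003]
    if len(q): print(round(z,3),len(q),'y',q[:,1].min().round(4),q[:,1].max().round(4),'x',np.round([q[:,0].min(),np.median(q[:,0]),q[:,0].max()],4))
print('zmin',p[:,2].min())
E
```

```text
t 17.22 grasp [0.5124 0.2409 0.1582] yang -6.66 tilt z [-0.003 -0.001 -1.   ] F [ 0.4 -0.  -1.7] open 0.0121 gf 30.0 q [ 0.24  0.35  1.61 -0.    1.19  0.36]
shift cm [0.04 0.1  3.4 ] turn z -0.06
0.086 9 y 0.231 0.2429 x [0.5142 0.5186 0.5203]
0.092 18 y 0.2308 0.2495 x [0.5107 0.5192 0.5225]
0.098 23 y 0.2298 0.2499 x [0.5105 0.5183 0.5238]
0.104 17 y 0.2303 0.2498 x [0.5166 0.5187 0.5212]
0.11 15 y 0.2298 0.2479 x [0.5131 0.5189 0.5205]
0.116 24 y 0.2298 0.2496 x [0.5138 0.5186 0.5217]
0.122 22 y 0.2293 0.2501 x [0.5067 0.5182 0.5223]
0.128 17 y 0.231 0.2497 x [0.5143 0.5183 0.5212]
zmin 0.08508480483300285
```

View pics/above.png

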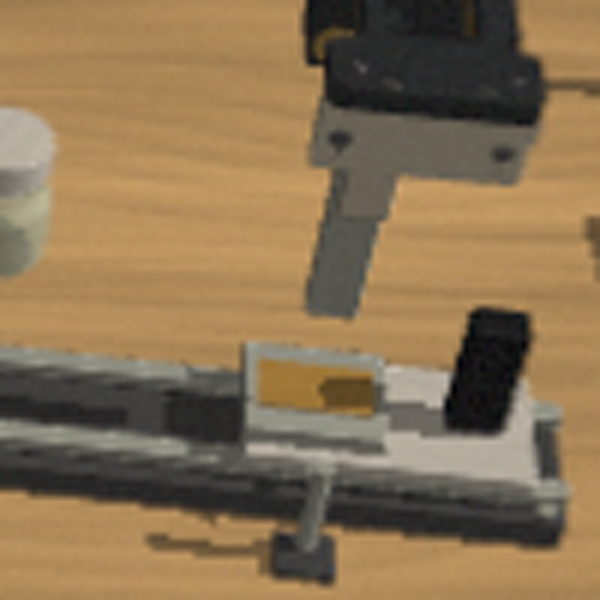

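The stamp hangs upright above the tag. The front edge of its foot is at crop (307,310)–(355,320). The tag's corners are at (262,358), (377,373), (375,417) and (257,405). I'll compare the two in this same view.

```bash
python3 - <<'E'
from h import *
s=snap('scene');f=lambda c:[(400+x/6-.4,130+y/6-.4) for x,y in c]
u=np.array([.1149,.9934]);v=np.array([.9934,-.1149])
t=onz(s,f([(262,358),(377,373),(375,417),(257,405)]),.043)[:,:2];tc=t.mean(0)
e=onz(s,f([(307,310),(355,320)]),.084)[:,:2]; ec=e.mean(0)-.006*v
print(t,tc,e,ec,'len',np.linalg.norm(e[1]-e[0]),'tag-stamp along',(tc-ec)@u,'lat',(tc-ec)@v)
E
```

```text
[[0.49819848 0.22331141]
 [0.50545148 0.26861733]
 [0.5306119  0.26372949]
 [0.52528973 0.2176313 ]] [0.5148879  0.24332238] [[0.5136389  0.23206272]
 [0.51875904 0.25004372]] [0.51023857 0.24174262] len 0.01869578596531646 tag-stamp along 0.0021035437163254823 lat 0.004437126961784223
```

Emit:
move_arm(
  targets=[
    [0.15, 0.17, 0, 0, 0, 0],
    [0, 0, 0.4, 0, 0, 0],
    [0, 0, 0.5, 0, 0, 0],
    [0, 0, 0.5, 0, 0, 0],
    [0, 0, 0.5, 0, 0, 0],
    [0, 0, 0.4, 0, 0, 0],
    [0, 0, 0.3, 0, 0, 0],
    [0, 0, 0.2, 0, 0, 0],
    [0, 0, 0, 0, 0, 0],
    [0, 0, 0, 0, 0, 0],
  ],
)

```text
time: 18.15
ee_pos: [0.5154, 0.2425, 0.2997]
tool_rot: [0.747, 0.665, -0.0, -0.0]
ft_force: [-0.4, -0.1, -1.7]
opening: 0.0117
gripper_force: 30.0
```

```bash
python3 - <<'E'
from h import *
go(.5142,.2422,.1247,-6.6)
E
```

```text
t 18.15 grasp [0.5154 0.2425 0.1324] yang -6.65 tilt z [-0. -0. -1.] F [-0.4 -0.1 -1.7] open 0.0117 gf 30.0 q [ 0.24  0.38  1.63 -0.    1.13  0.36]
shift cm [-0.05 -0.12  0.77] turn z -0.05
```

Emit:
move_arm(
  targets=[
    [0, -0.05, 0.2, 0, 0, 0],
    [0, 0, 0.2, 0, 0, 0],
    [0, 0, 0.15, 0, 0, 0],
    [0, 0, 0.1, 0, 0, 0],
    [0, 0, 0, 0, 0, 0],
    [0, 0, 0, 0, 0, 0],
    [0, 0, 0, 0, 0, 0],
    [0, 0, 0, 0, 0, 0],
    [0, 0, 0, 0, 0, 0],
    [0, 0, 0, 0, 0, 0],
  ],
)

```text
time: 18.98
ee_pos: [0.5149, 0.2426, 0.2933]
tool_rot: [0.747, 0.665, 0.0, 0.0]
ft_force: [-0.2, 0.3, -2.0]
opening: 0.0118
gripper_force: 30.0
```

```bash
python3 - <<'E'
from h import *
go(.5142,.2422,.1247,-6.6)
s=snap('scene');cv2.imwrite('pics/final.png',cv2.resize(s['color'][150:230,410:490],None,fx=7,fy=7,interpolation=cv2.INTER_CUBIC))
go(.5142,.2422,.1247,-6.6)
E
```

```text
t 18.98 grasp [0.515  0.2426 0.126 ] yang -6.66 tilt z [ 0.  0. -1.] F [-0.2  0.3 -2. ] open 0.0118 gf 30.0 q [0.24 0.39 1.64 0.   1.11 0.36]
shift cm [-0.05 -0.07  0.13] turn z -0.06
t 19.03 grasp [0.515  0.2426 0.126 ] yang -6.65 tilt z [ 0.  0. -1.] F [-0.4 -0.5 -0.9] open 0.0121 gf 30.0 q [ 0.24  0.39  1.64 -0.    1.11  0.36]
shift cm [-0.05 -0.07  0.13] turn z -0.05
```

View pics/final.png

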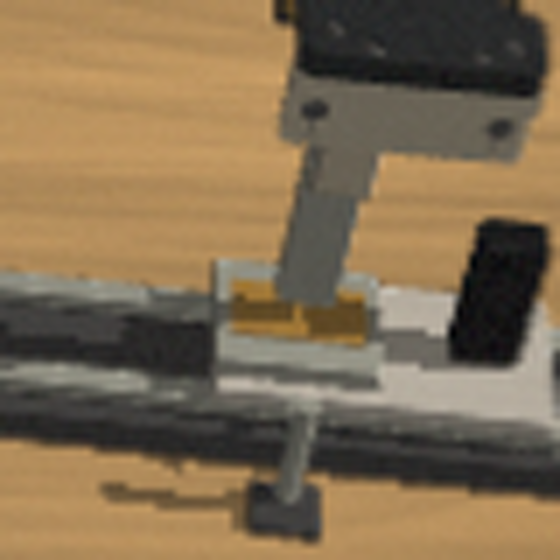

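The stamp stands over the middle of the tag. Its foot's front edge is centred at crop (308,297) and the tag's centre is at about (300,313), with the brass visible on both sides and no contact. One number check before I hand in.

```bash
python3 - <<'E'
from h import *
s=snap('scene');f=lambda c:[(410+x/7-.4,150+y/7-.4) for x,y in c]
u=np.array([.1149,.9934]);v=np.array([.9934,-.1149])
e=onz(s,f([(308,297)]),.052)[0,:2]-.006*v
t=onz(s,f([(230,332),(367,345)]),.043)[:,:2].mean(0)-.013*v
pin=onz(s,[(454,208)],.05)[0,:2]
print('tag-stamp along',(t-e)@u,'lat',(t-e)@v,'pin-tag',(pin-t)@u)
q=ctrl.sense();print(q['ft_force'],q['ee_pos'])
E
```

```text
tag-stamp along -0.002018618821948384 lat 0.00435873818704912 pin-tag 0.001534843103894212
[-0.72271182  0.04591731 -1.58627878] [0.5149101  0.24262907 0.29330494]
```

```bash
python3 - <<'E'
from h import *
s=snap('scene');P=cloud(s);u=np.array([.1149,.9934]);v=np.array([.9934,-.1149])
for r in range(183,201):
    p=P[r,448:459]; print(r,np.round(p[::2,2],3),np.round(p[::2,:2]@v,3), s['color'][r,454])
m=(P[...,2]>.065)&(P[...,2]<.1)&(abs(P[...,0]-.515)<.03)&(abs(P[...,1]-.243)<.03);a=P[m][:,:2]@u
print('face v',np.median(P[m][:,:2]@v),'along ctr',(np.percentile(a,2)+np.percentile(a,98))/2,'grasp',np.array([.515,.2426])@np.c_[u,v])
m=(abs(P[...,2]-.043)<.005)&(abs(P[...,0]-.515)<.045)&(P[...,1]>.2)&(P[...,1]<.285);a=P[m][:,:2]@u;c=P[m][:,:2]@v
print('bench block 56x50: along',np.percentile(a,[1,99]),'lat',np.percentile(c,[1,99]))
E
```

```text
183 [ 0.004 -0.001  0.086  0.086  0.087  0.087] [0.402 0.395 0.491 0.49  0.491 0.49 ] [77 85 86]
184 [-0.001 -0.     0.083  0.085  0.082  0.08 ] [0.401 0.4   0.491 0.493 0.489 0.487] [77 86 87]
185 [0.002 0.069 0.081 0.079 0.078 0.08 ] [0.408 0.48  0.493 0.49  0.488 0.489] [78 84 85]
186 [0.001 0.073 0.076 0.076 0.079 0.077] [0.41  0.488 0.49  0.49  0.493 0.49 ] [80 88 85]
187 [-0.     0.071  0.071  0.075  0.072  0.073] [0.412 0.49  0.489 0.492 0.489 0.489] [78 85 87]
188 [0.043 0.066 0.069 0.068 0.073 0.072] [0.463 0.488 0.49  0.488 0.493 0.491] [77 86 86]
189 [0.041 0.066 0.064 0.066 0.065 0.071] [0.464 0.491 0.488 0.49  0.488 0.493] [80 87 88]
190 [0.044 0.062 0.061 0.064 0.064 0.063] [0.471 0.49  0.488 0.49  0.491 0.488] [81 88 89]
191 [0.042 0.058 0.06  0.062 0.059 0.043] [0.473 0.489 0.491 0.492 0.488 0.47 ] [76 83 85]
192 [0.043 0.054 0.056 0.055 0.057 0.042] [0.477 0.489 0.49  0.488 0.49  0.473] [78 86 86]
193 [0.044 0.042 0.053 0.054 0.057 0.044] [0.482 0.479 0.49  0.49  0.492 0.478] [64 80 89]
194 [0.043 0.042 0.043 0.042 0.043 0.042] [0.484 0.482 0.483 0.481 0.481 0.48 ] [36 72 97]
195 [0.042 0.046 0.046 0.042 0.04  0.044] [0.486 0.49  0.489 0.484 0.482 0.485] [37 73 96]
196 [0.04  0.043 0.041 0.043 0.045 0.044] [0.488 0.49  0.487 0.489 0.49  0.489] [ 38  78 104]
197 [0.043 0.044 0.039 0.045 0.044 0.043] [0.495 0.495 0.489 0.494 0.492 0.492] [ 40  81 107]
198 [0.041 0.044 0.042 0.044 0.045 0.047] [0.496 0.498 0.495 0.497 0.497 0.499] [ 66 103 128]
199 [0.04  0.04  0.041 0.042 0.039 0.043] [0.498 0.497 0.497 0.498 0.494 0.498] [134 150 150]
200 [0.043 0.044 0.04  0.042 0.039 0.044] [0.505 0.505 0.5   0.501 0.498 0.502] [134 148 149]
face v 0.48985344697621264 along ctr 0.29929684867771067 grasp [0.30017234 0.48372626]
bench block 56x50: along [0.27131471 0.32672916] lat [0.45912405 0.51049447]
```

```bash
python3 -c "
from bench import sign_off
print(sign_off())"
```

```text
the job is handed in; nothing more can be done
None
```

I handed the job in with the tag level with the index pin to about 1.5 mm and the stamp held upright about 9 mm above the tag, within about 1 mm of its middle and parallel to it; `sign_off()` returned no verdict.

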